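Weight the box press and set the corner

TASK

Pick up the gold slotted weight by its black grip and slide it sideways onto the press stem, fully home and lying flat on top of the grey weight, with its slot facing roughly the opposite way from the grey weight's slot; set it down, do not drop it, and do not push the grey weight off centre. Only then press the spring pedal right down to its stop, hold it there for a moment and let it come up again. Leave the hammer, the dish and the ruler where they are.

Things in the scene. Friction and masses are not known exactly. Their poses are not given: they have to be found in the camera images.
- stem_seat (a point): Point on the axis of the press's upright steel stem (14 mm diameter), 78 mm above the table: the height of the grey weight's top, where the gold weight's underside must rest. z up; x points away from the robot. Under it lie the grey weight (16 mm thick) and a round platen (90 mm diameter, 10 mm thick).
- grey_center (a point): Centre of the grey slotted weight that is already on the stem, half-way up its 16 mm thickness. Loose, same shape as the gold one. Its x axis points out along its slot, z up; its upright black grip stands on the opposite side (local x -60 to -88 mm) and reaches 38 mm above this point.
- gold_center (a point): Centre (half-way up) of the gold slotted weight: C-shaped disc, 100 mm diameter, 16 mm thick, about 0.34 kg, at first flat on the table. x points out along the slot, z up. Slot 20 mm wide, open at the rim on +x, ending 8 mm past the centre on -x. On the -x side, beyond the rim, an upright black grip block at x -60 to -88 mm, 12 mm wide across y, 46 mm tall from the underside.
- gold_grip (a point): Point to grip on the gold weight: middle of its black upright grip block (28 mm along x, 12 mm wide across y), 74 mm from the disc axis on the side away from the slot, 32 mm above the weight's underside, 14 mm below the block's top. Axes as gold_center. Grip it across y; leaning the tool away from the disc by 35 degrees clears disc and guide head.
- gold_mouth (a point): Middle of the gold weight's slot mouth at the rim, 50 mm from the disc axis along its x.
- pedal_pad (a point): Middle of the top of the rubber pad (60 x 62 mm) on the spring pedal, 95 mm from its hinge; press here from above. The pedal rises 10 degrees towards the robot at rest and falls 10 degrees at its stop, so the pad goes down about 32 mm. x points along the pedal to the hinge, z out of the pad.
- pedal (a joint): Pedal angle in rad: 0 at rest (up), 0.34 at its stop (fully down). Spring: about 2 to 3 N on the pad to start it, about 10 N at the stop; it returns by itself. It drives the corner-setting ram.
- hammer: Small hammer lying on the table to the right of the press, about 260 mm long, not part of the work. Origin at its middle, on the table.
- dish: Black round dish, 104 mm diameter and 22 mm high, holding gold corner fittings. Origin under its centre. Not part of the work.
- ruler: Gold-coloured flat metal strip, 200 x 25 x 4 mm, lying on the table between the robot and the press. Origin under its centre, long along its y. Not part of the work.
- guide_head (a point): Middle of the underside of the round grey guide head (120 mm diameter, 25 mm thick) fixed over the stem's top, 200 mm above the table, on the stem's axis. A gripper held upright on the grip of a weight on the stem strikes it: the tool must lean outwards by 25 to 45 degrees.
- press: Grey box press, fixed to the table; origin on the table under the stem, axes as stem_seat. Base plate 12 mm thick: x -100 to +170, y -270 to +110 mm. On it a black and blue box, top 52 mm up: x -67 to +67, y -137 to +77 mm. Column 225 mm high at x +105 to +150, y -138 to -92 mm; from it an arm to the guide head, and lower a corner-setting head, 152 mm high, to x +33 mm.
Mind the look-alikes: they are no part of the job. Of the things that look like the part that bears grey_center, the middle-sized one is meant.

How it is judged:
By the outcome, as a careful person would: the job done as asked, in the order asked, and still so for the second after the job is handed in, with the robot touching nothing.
It also fails if it takes over 69 s, if anything falls off the work surface, if the arm or the gripper's body presses on something with over 40 N, if the wrist force passes 120 N, or if a joint passes its speed limit or range.

ROBOT

A 6-joint arm with a two-finger parallel gripper is mounted at the origin on the work surface. World frame = base frame: x ahead of the robot, y to its left, z up, the work surface at z = 0. Lengths are in m, angles in rad, forces in N, time in s.
With the tool pointing down it reaches from about 0.3 to 0.875 m from the base axis. Payload 6.4 kg.
Tool frame: the origin (TCP) lies at the very end of the fingers, on their centre line; the grasp point (between the pads) lies manip.pinch_z behind it (manip.pinch_z is the distance from the TCP to the grasp point, in m); x points along the fingers, y is the direction in which the jaws open and shut, and the axes are right-handed (so a half turn about x gives the same grasp; the last joint's range is limited). The gripper opens to 85 mm and grips with 20 to 120 N. Pads are 22 mm wide; open, the fingers measure 114 mm over their backs; the gripper's body (76 mm by 85 mm) begins 54 mm behind the grasp point. The pads swing forward as they close: fully open they stand 13 mm farther back than shut.
Start: joints at [0.926, 0.181, 1.607, -0, 1.354, -0.206], TCP at [0.244, 0.521, 0.231] pointing down, gripper open.
Joint ranges: [-2.99, 2.99], [-0.89, 2.07], [0.3, 2.58], [-1.14, 4.28], [0, 2.63], [-3.12, 3.12]. Speed limits (rad/s): [2.57, 2.57, 3.01, 3.14, 3.14, 3.14].

INTERFACE

Orientations are given as a unit quaternion [x, y, z, w].
In Python, from bench import manip, read_camera, workorder gives the robot as it stands.
- The arm moves only by the shell command python3 -m handwheel 'ROWS' [FORCE]. ROWS is JSON, a list of rows, each a list of 3 entries, a list of its own where there are three numbers: the shift along the tool's x, y, z in units of 40 mm (1.0 is 40 mm), then the turn, a rotation vector about the tool's x, y, z in units of 5 degrees (1.0 is 5 degrees), then the opening, from 0 (shut) to 1 (fully open). In form: [[[dx, dy, dz], [rx, ry, rz], gripper], ...]. A call has 1 to 10 rows; each row is the pose to reach, as a shift and turn from the pose commanded when the call began, along the tool's axes at that moment; what a row does not reach only later rows make up. A row lasts 1/10 s, in which the tool goes at most 50 mm and 8.59 degrees, less where a joint would pass 70% of its speed; a pose out of reach is approached as far as the arm can. A call with a gripper value outside its range is refused whole. The fingers move at their own pace and stop on an object; FORCE is the grip in N (left out, the last holds). Time passes only in rows, so rows that repeat a pose let the fingers close. It gives the time, the measured TCP pose, the force and the opening at its end, in the units of the state.
- manip.state(): the state, without advancing time (a new reading comes with each control period).
- read_camera(name): name is "side" or "top"; returns a dict with "frame" (420x560x3 uint8, red, green, blue), "camera_matrix" (3x3 intrinsics, pixels), "eye" and "rotation" of the camera in the world. Camera axes: x right, y down, z forward; pixel columns grow to the right and rows downward; lengths in m; the calibration is good to about 2 mm. A picture is of the moment at which its call begins. There is no depth.
- workorder.job_done(): hands the job in, once; it reports no verdict.
The state is a dict: "clock": time; "joint_positions": joint angles; "joint_vel": joint speeds; "joint_efforts": joint torques, N m; "tcp_pos": TCP position; "ee_rot": TCP orientation; "force": force on the tool from outside, world axes, zero at the start; "moment": the same for the moment, N m; "grip_width": finger opening in m.
Only numpy, scipy, OpenCV 4.12 (cv2) and the standard library are available. Lean on these libraries where they do the work, as an engineer would, in place of code of your own. Each camera call takes 0.05 s, during which the arm holds its last target.

## Working session

There is one attempt and no reset: what is moved stays moved. The work goes in short steps, Python scripts to look and compute and a shell command to move; the robot and the scene stay as the last step left them, time stands still between calls to the robot, and variables do not carry over. Pictures are saved under pics/ and viewed, and the job is handed in when it is done.

```bash
ls; mkdir -p pics; python3 - <<'E'
from bench import manip, read_camera, workorder
import cv2
print(manip.state(), manip.pinch_z)
for n in ("side","top"):
    c=read_camera(n); cv2.imwrite(f"pics/{n}0.png",cv2.cvtColor(c["frame"],cv2.COLOR_RGB2BGR))
    print(n,c["camera_matrix"],c["eye"],c["rotation"])
E
```

```text
pics
{'clock': 0.0, 'joint_positions': array([ 9.25698218e-01,  1.81551344e-01,  1.60803951e+00, -1.92788661e-05,
        1.35382714e+00, -2.06322819e-01]), 'joint_vel': array([-2.14671852e-03,  4.01905438e-04, -1.97595694e-05, -5.19803055e-04,
       -8.70541587e-04, -1.50101360e-03]), 'joint_efforts': array([-4.68152975e-04, -4.44886386e+01, -3.51330364e+01, -3.92979773e-04,
        9.20268969e-03, -1.34580586e-05]), 'tcp_pos': array([0.24392379, 0.52005837, 0.23036316]), 'ee_rot': array([ 0.15329705,  0.69041855, -0.15447805,  0.68989765]), 'force': array([ 0.21396625, -0.69606739, -0.06059783]), 'moment': array([-0.00409403, -0.07243517,  0.03060828]), 'grip_width': 0.08518032392422024} 0.0187
side [[531.74818149   0.         285.74206813]
 [  0.         531.74818149 211.71777004]
 [  0.           0.           1.        ]] [ 0.26210348 -0.84218841  1.10008562] [ 0.92218777 -0.15597854  0.05541346 -0.3495279 ]
top [[530.42517973   0.         277.69501171]
 [  0.         530.42517973 206.66326258]
 [  0.           0.           1.        ]] [ 0.27991474 -0.00997828  1.44358846] [-0.70137344  0.70693566 -0.06317746  0.06577142]
```

View pics/side0.png

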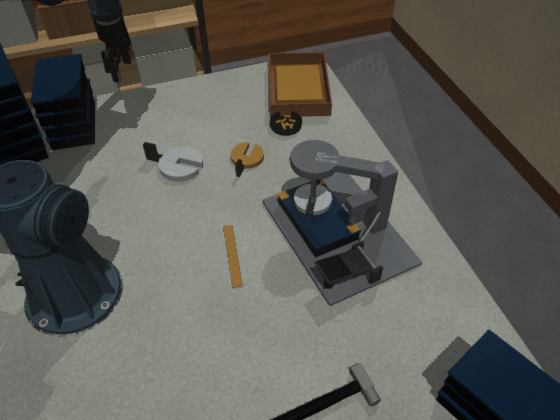

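View pics/top0.png

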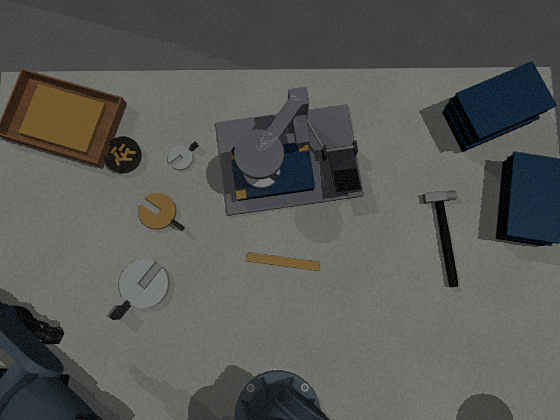

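```bash
cat > h.py <<'E'
import numpy as np, cv2
from scipy.spatial.transform import Rotation as R
from bench import manip, read_camera
class Cam:
    def __init__(s,n):
        c=read_camera(n); s.n=n; s.f=c["frame"]; s.K=np.array(c["camera_matrix"]); s.e=np.array(c["eye"]); r=np.array(c["rotation"]); s.R=R.from_quat(r).as_matrix() if r.size==4 else r
    def ray(s,u,v): 
        d=s.R@np.linalg.solve(s.K,[u,v,1.0]); return d/np.linalg.norm(d)
    def plane(s,u,v,z):
        d=s.ray(u,v); return s.e+d*(z-s.e[2])/d[2]
    def proj(s,p):
        q=s.K@(s.R.T@(np.array(p)-s.e)); return q[:2]/q[2]
    def crop(s,name,x0,y0,w,h,k):
        im=cv2.cvtColor(s.f,cv2.COLOR_RGB2BGR)[y0:y0+h,x0:x0+w]
        cv2.imwrite("pics/"+name,cv2.resize(im,None,fx=k,fy=k,interpolation=cv2.INTER_CUBIC))
def tri(c1,p1,c2,p2):
    d1,d2=c1.ray(*p1),c2.ray(*p2); A=np.stack([d1,-d2],1)
    t=np.linalg.lstsq(A,c2.e-c1.e,rcond=None)[0]
    a,b=c1.e+t[0]*d1,c2.e+t[1]*d2; return (a+b)/2,np.linalg.norm(a-b)
E
python3 - <<'E'
from h import *
s=Cam("side");t=Cam("top")
print(t.plane(280,400,0),t.plane(157,211,.016),s.plane(247,155,.016))
s.crop("s1.png",220,120,200,150,4); t.crop("t1.png",110,80,260,170,3)
E
```

```text
[ 0.03668742 -0.00782221  0.        ] [0.53424976 0.32453556 0.016     ] [0.53204606 0.31884109 0.016     ]
```

View pics/s1.png

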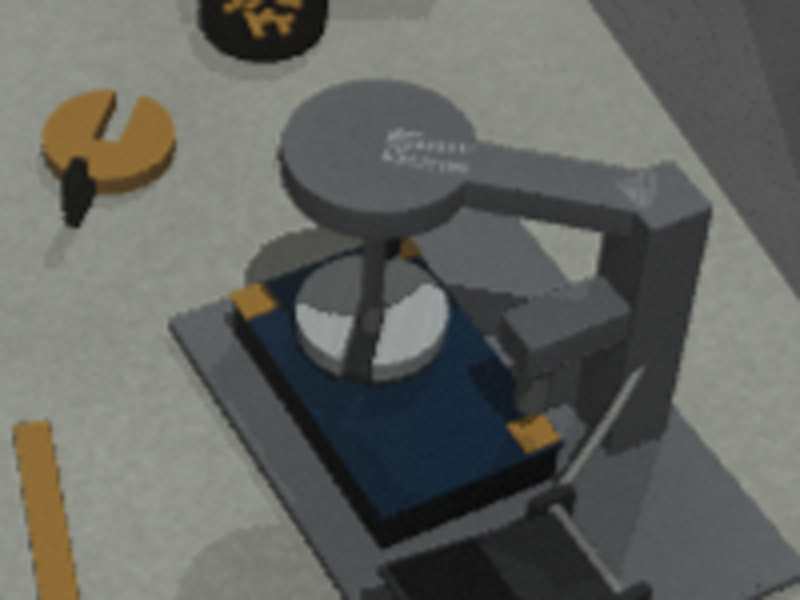

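View pics/t1.png

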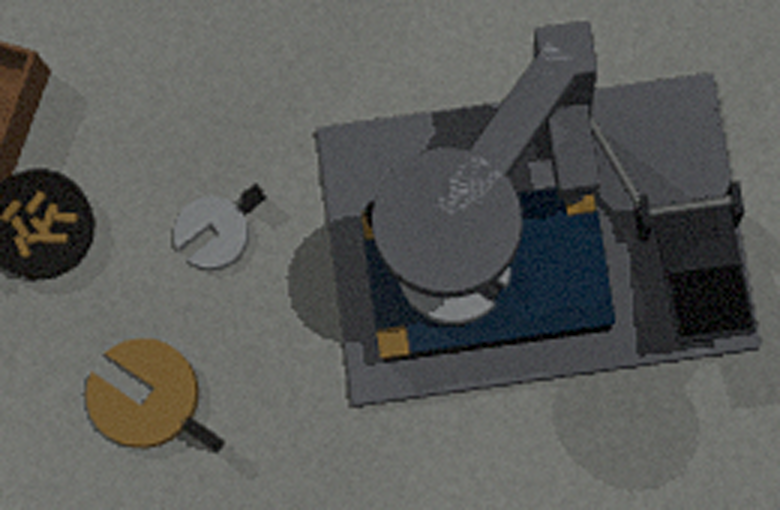

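```bash
cat > m.py <<'E'
from h import *
s=Cam("side");t=Cam("top")
# press base corners
P=np.array([[.170,.110],[.170,-.270],[-.100,-.270],[-.100,.110]])
def fit(src,dst):
    a,b=src.mean(0),dst.mean(0); H=(src-a).T@(dst-b); th=np.arctan2(H[0,1]-H[1,0],H[0,0]+H[1,1])
    Rm=np.array([[np.cos(th),-np.sin(th)],[np.sin(th),np.cos(th)]]); tt=b-Rm@a
    return th,tt,np.linalg.norm(src@Rm.T+tt-dst,axis=1)
tp=np.array([[318,130],[715,75],[758,347],[350,405]])/3+[110,80]
W=np.array([t.plane(u,v,.012)[:2] for u,v in tp]); th,o,r=fit(P,W); print("top press",np.degrees(th),o,r)
sp=np.array([[420,262],[333,297],[262.5,200.5]])
W2=np.array([s.plane(u,v,.012)[:2] for u,v in sp]); th2,o2,r2=fit(P[1:],W2); print("side press",np.degrees(th2),o2,r2)
for c in (s,t):
    hsv=cv2.cvtColor(c.f,cv2.COLOR_RGB2HSV)
    m=cv2.inRange(hsv,(10,110,60),(30,255,255))
    n,l,st,ce=cv2.connectedComponentsWithStats(m)
    for i in range(1,n):
        if st[i,4]>60: print(c.n,st[i],ce[i], c.plane(*ce[i],.01))
E
python3 m.py
```

```text
top press 7.476558726683871 [0.63424334 0.0378926 ] [0.0037319  0.00170702 0.00415749 0.00149759]
side press 8.201067942383824 [0.63611945 0.0434694 ] [0.01131319 0.01627186 0.00864855]
side [54  0 33  6 82] [70.17073171  1.82926829] [0.09665608 1.49029418 0.01      ]
side [125   0  21  15  85] [136.83529412   6.34117647] [0.35673124 1.35562777 0.01      ]
side [171   0  25  11  80] [183.675    2.6625] [0.54734614 1.32023565 0.01      ]
side [ 203    0  192   56 6766] [282.96837127  18.91708543] [0.89665838 1.0522788  0.01      ]
side [ 77   3  19  32 311] [85.81993569 19.24115756] [0.14604318 1.31933732 0.01      ]
side [ 38   7  39  34 596] [54.51677852 23.95134228] [0.02431108 1.32385318 0.01      ]
side [298  39  26   9  66] [309.27272727  43.18181818] [0.93221977 0.84740681 0.01      ]
side [211  47  66  19 269] [237.48327138  55.36431227] [0.65281177 0.85880511 0.01      ]
side [ 246   49   85   81 3565] [297.23029453  85.41514727] [0.79716001 0.60819156 0.01      ]
side [231 143  33  25 560] [246.9625     155.01785714] [0.53341085 0.32522836 0.01      ]
side [278 191  11   9  68] [282.91176471 194.85294118] [0.58248367 0.13274592 0.01      ]
side [224 225  18  62 574] [232.27351916 256.26480836] [ 0.39132674 -0.02766999  0.01      ]
side [347 224  13   9  78] [352.76923077 227.79487179] [ 0.71893708 -0.04293796  0.01      ]
top [   0   69  122   95 5964] [ 61.64218645 118.5657277 ] [0.8042593 0.6061194 0.01     ]
top [110 147  26  19 183] [121.99453552 155.21311475] [0.69491447 0.42950834 0.01      ]
top [236 189  10  10  88] [240.44318182 193.64772727] [0.58208684 0.09690758 0.01      ]
top [139 193  37  36 887] [157.93122886 211.27733935] [0.53452379 0.32335489 0.01      ]
top [246 253  74  18 644] [282.62267081 261.14440994] [ 0.39514392 -0.01786812  0.01      ]
```

```bash
python3 - <<'E'
from h import *
s=Cam("side");t=Cam("top")
s.crop("s2.png",255,130,100,100,6); t.crop("t2.png",210,80,160,140,5);s.crop("s3.png",300,210,130,100,6)
E
```

```text
(no output)
```

View pics/s2.png

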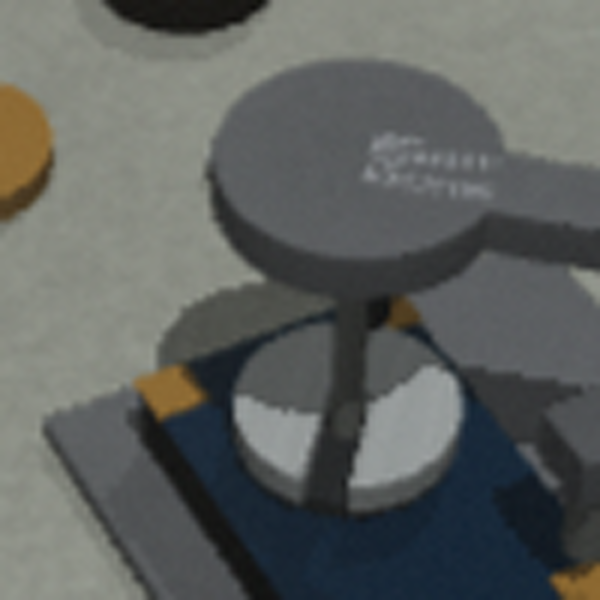

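View pics/t2.png

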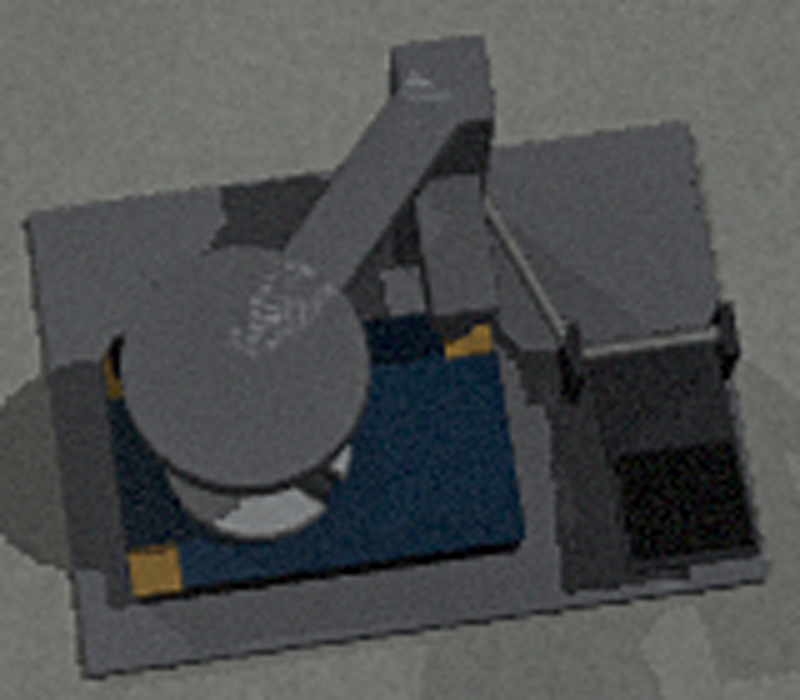

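View pics/s3.png

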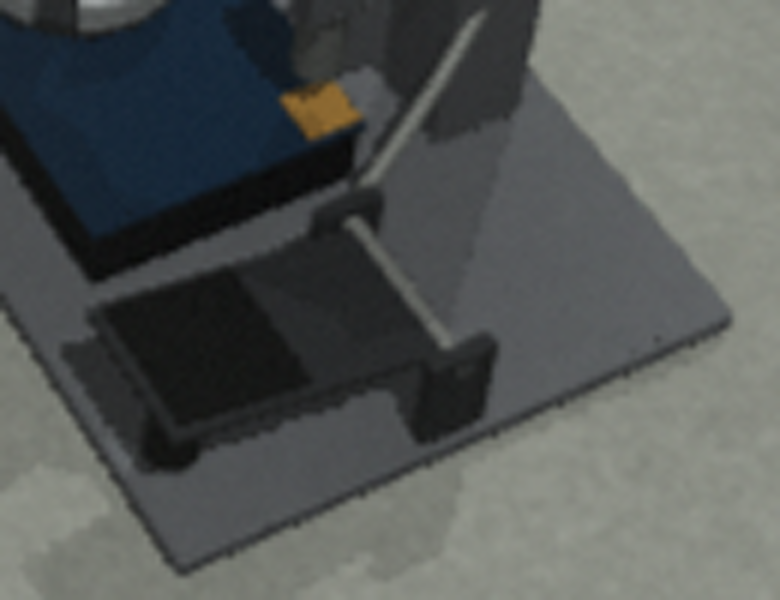

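```bash
cat > m2.py <<'E'
from h import *
from scipy.optimize import least_squares
s=Cam("side");t=Cam("top")
B=[(.170,.110,.012),(.170,-.270,.012),(-.100,-.270,.012),(-.100,.110,.012)]
obs=[]
for p,q in zip(B,[(28,215),(690,123),(768,578),(88,675)]): obs.append((t,p,np.array(q)/5+[210,80]))
for p,q in zip(B[1:3],[(730,318),(182,570)]): obs.append((s,p,np.array(q)/6+[300,210]))
obs.append((s,B[3],np.array((45,425))/6+[255,130]))
obs.append((t,(0,0,.225),np.array((246,367))/5+[210,80]))
obs.append((s,(0,0,.225),np.array((357,158))/6+[255,130]))
for p,q in [((-.067,-.137,.052),(97,240)),((.067,-.137,.052),(360,125))]: obs.append((s,p,np.array(q)/6+[300,210]))
obs.append((s,(-.067,.077,.052),np.array((135,385))/6+[255,130]))
obs.append((t,(-.067,.077,.052),np.array((134,598))/5+[210,80]))
obs.append((t,(-.067,-.137,.052),np.array((522,545))/5+[210,80]))
obs.append((t,(.067,-.137,.052),np.array((490,325))/5+[210,80]))
def w(x,p): c,sn=np.cos(x[2]),np.sin(x[2]); return [x[0]+c*p[0]-sn*p[1],x[1]+sn*p[0]+c*p[1],p[2]]
def res(x,f=obs): return np.concatenate([c.proj(w(x,p))-q for c,p,q in f])
for f in (obs,[o for o in obs if o[0] is t],[o for o in obs if o[0] is s]):
    r=least_squares(res,[.635,.04,.13],args=(f,),loss="soft_l1"); print(r.x,np.degrees(r.x[2]))
    print(np.round(res(r.x,f).reshape(-1,2),1).tolist())
x=r=least_squares(res,[.635,.04,.13],loss="soft_l1").x
# grey disc in side at z .078 : centre & slot mouth
for q in [(348,403),(328,487),(345,418)]:
    print("grey",s.plane(*(np.array(q)/6+[255,130]),.078))
print("stem proj",(s.proj([x[0],x[1],.078])-[255,130])*6,(s.proj([x[0],x[1],.2])-[255,130])*6)
# gold: grip black top, slot
t.crop("t3.png",125,180,80,70,8); s.crop("s4.png",220,130,60,60,10)
E
python3 m2.py
```

```text
[0.63349142 0.03670684 0.13485765] 7.72677418827211
[[-0.2, -0.3], [0.0, -0.1], [0.7, 0.9], [-0.2, 0.9], [1.5, -0.1], [-0.6, 0.2], [-0.9, -0.9], [0.0, 0.3], [0.2, -0.3], [-0.8, -0.2], [1.5, -0.1], [-0.3, -0.4], [-0.2, 0.1], [1.2, -0.5], [0.0, -3.9]]
[0.63364017 0.0371187  0.13293314] 7.616507896265803
[[-0.2, -0.4], [0.0, -0.0], [0.5, 1.1], [-0.5, 0.8], [-0.2, 0.3], [-0.4, 0.0], [1.1, -0.4], [-0.0, -3.9]]
[0.6331494  0.03612846 0.13739539] 7.872175918022182
[[1.6, -0.1], [-0.3, 0.4], [-1.0, -0.6], [0.2, -0.1], [-0.7, 0.0], [1.5, 0.0], [-0.4, -0.1]]
grey [0.63434671 0.03775298 0.078     ]
grey [ 0.60868195 -0.00527188  0.078     ]
grey [0.6299095 0.0298379 0.078    ]
stem proj [347.03083864 405.12476516] [356.38793042 201.63730204]
```

View pics/t3.png

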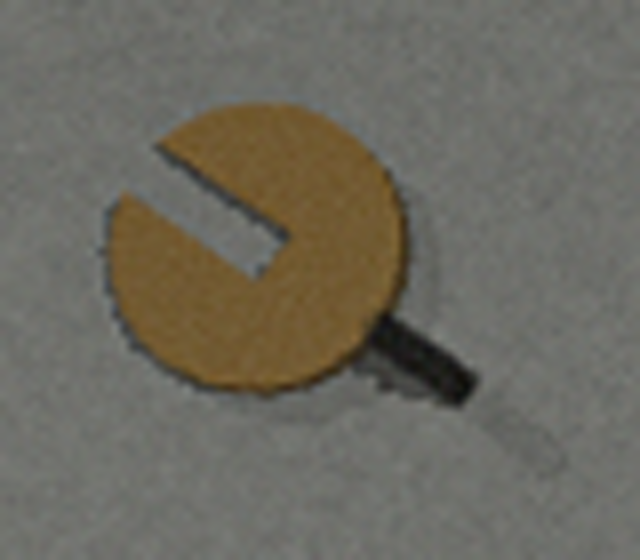

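View pics/s4.png

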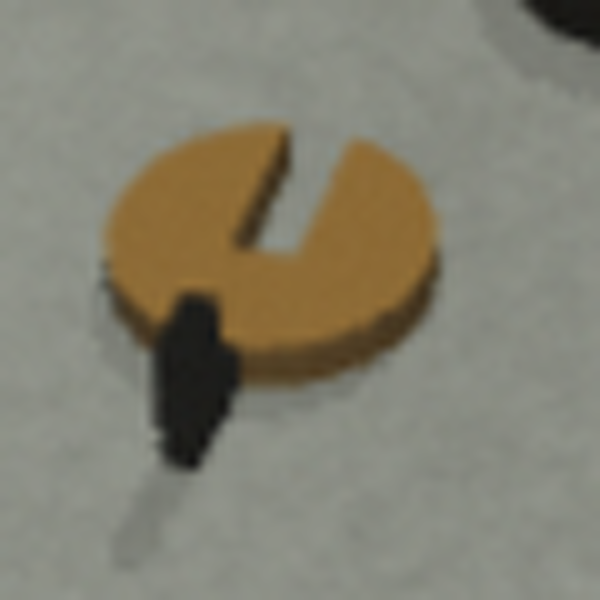

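```bash
cat > m3.py <<'E'
from h import *
from scipy.optimize import least_squares
s=Cam("side");t=Cam("top")
def T(q): return np.array(q)/8+[125,180]
def S(q): return np.array(q)/10+[220,130]
# local y: x out slot, z up -> y left
top=[((.049,-.010,.016),(157,147)),((.049,.010,.016),(125,193)),((-.008,-.010,.016),(290,237)),((-.008,.010,.016),(258,278)),
 ((-.088,-.006,.046),(477,382)),((-.088,.006,.046),(458,406))]
sd=[((.049,.010,.016),(288,128)),((.049,-.010,.016),(355,142)),((-.008,.010,.016),(238,248)),((-.008,-.010,.016),(300,253))]
obs=[(t,p,T(q)) for p,q in top]+[(s,p,S(q)) for p,q in sd]
def w(x,p): c,sn=np.cos(x[2]),np.sin(x[2]); return [x[0]+c*p[0]-sn*p[1],x[1]+sn*p[0]+c*p[1],p[2]]
def res(x,f): return np.concatenate([c.proj(w(x,p))-q for c,p,q in f])
for f in (obs,obs[:6],obs[6:]):
    r=least_squares(res,[.534,.323,1.0],args=(f,),loss="soft_l1"); print(r.x,np.degrees(r.x[2])); print(np.round(res(r.x,f).reshape(-1,2),1).tolist())
    print("grip",w(r.x,(-.074,0,.032)))
# grey slot from top z .078
for q in [(340,455),(350,470),(315,475),(330,500),(332,488),(325,465)]:
    u=t.plane(*(np.array(q)/5+[210,80]),.078)-[.6335,.0367,.078]; print(u, np.degrees(np.arctan2(u[1],u[0])))
E
python3 m3.py
```

```text
[0.53392378 0.32344927 0.96682089] 55.39475644627069
[[0.6, -0.1], [0.2, 0.1], [0.7, 0.1], [0.3, 1.0], [-1.9, -2.2], [-2.2, -1.5], [0.3, 0.1], [-0.2, -0.2], [-0.6, 0.2], [-0.5, 0.9]]
grip [np.float64(0.4918977735091136), np.float64(0.2625410258372646), 0.032]
[0.53305365 0.32325649 0.95938832] 54.96890156147244
[[0.8, 0.1], [0.4, 0.3], [0.7, 0.5], [0.3, 1.3], [-2.0, -1.6], [-2.3, -1.0]]
grip [np.float64(0.49057610155191017), np.float64(0.26266228517990176), 0.032]
[0.53549736 0.32397209 0.99575749] 57.052701594097734
[[0.3, -0.2], [-0.2, -0.6], [-0.1, 0.1], [0.1, 0.6]]
grip [np.float64(0.4952511760470238), np.float64(0.2618734207482997), 0.032]
[-5.24822547e-03 -4.41307404e-02  6.93889390e-17] -96.7820178632646
[-1.34738631e-02 -4.93646429e-02  6.93889390e-17] -105.26676240439241
[-1.60377064e-02 -3.08114620e-02  6.93889390e-17] -117.49747542723418
[-2.96918433e-02 -3.86594237e-02  6.93889390e-17] -127.52557323679873
[-2.31855771e-02 -3.97624314e-02  6.93889390e-17] -120.24657243092572
[-1.06352657e-02 -3.61419748e-02  6.93889390e-17] -106.39723398382941
```

```bash
sed -i 's/((-.088,-.006,.046)/((-.088,-.006,.0)/; s/((-.088,.006,.046)/((-.088,.006,.0)/' m3.py; python3 m3.py | head -9
cat > go.py <<'E'
from h import *
# usage: goal(grasp point, slot yaw deg, lean deg, retreat) -> rows values relative to current commanded(measured) pose
def pose(g,yaw,lean,back=0):
    a=np.radians(yaw); l=np.radians(lean)
    x=np.array([np.sin(l)*np.cos(a),np.sin(l)*np.sin(a),-np.cos(l)])
    y=np.array([-np.sin(a),np.cos(a),0]); st=manip.state(); R0=R.from_quat(st["ee_rot"]).as_matrix()
    if y@R0[:,1]<0: y=-y
    Rm=np.stack([x,y,np.cross(x,y)],1)
    return np.array(g)+x*(manip.pinch_z-back),Rm
def rel(g,yaw,lean,back=0,show=True):
    p,Rm=pose(g,yaw,lean,back); st=manip.state(); R0=R.from_quat(st["ee_rot"]).as_matrix()
    d=R0.T@(p-st["tcp_pos"])/.04; r=np.degrees(R.from_matrix(R0.T@Rm).as_rotvec())/5
    print("target tcp",p.round(4),"d",d.round(3).tolist(),"r",r.round(2).tolist())
def where():
    st=manip.state(); R0=R.from_quat(st["ee_rot"]).as_matrix()
    print("t",round(float(st["clock"]),2),"tcp",st["tcp_pos"].round(4),"pinch",(st["tcp_pos"]-R0[:,0]*manip.pinch_z).round(4),"lean",round(float(np.degrees(np.arccos(-R0[2,0]))),1),"yaw",round(float(np.degrees(np.arctan2(R0[1,0],R0[0,0]))),1),"F",np.round(st["force"],1),"w",round(float(st["grip_width"]),4),"\nq",np.round(st["joint_positions"],2))
E
python3 - <<'E'
from go import *
where(); rel((.4925,.2625,.032),55.5,35,.10); 
E
```

```text
[0.53500807 0.32504937 0.96991704] 55.57215278448429
[[0.0, -0.4], [-0.3, -0.2], [0.1, -0.3], [-0.2, 0.6], [0.6, -0.2], [0.4, 0.4], [0.4, -0.3], [-0.1, -0.6], [-0.4, -0.2], [-0.3, 0.5]]
grip [np.float64(0.4931708456265885), np.float64(0.2640112989606111), 0.032]
[0.53492839 0.32524929 0.96828129] 55.478431097377886
[[-0.1, -0.4], [-0.4, -0.2], [0.0, -0.2], [-0.3, 0.6], [0.5, -0.1], [0.3, 0.5]]
grip [np.float64(0.4929913706551017), np.float64(0.2642797362135123), 0.032]
[0.53549736 0.32397209 0.99575749] 57.052701594097734
[[0.3, -0.2], [-0.2, -0.6], [-0.1, 0.1], [0.1, 0.6]]
grip [np.float64(0.4952511760470238), np.float64(0.2618734207482997), 0.032]
t 0.7 tcp [0.2443 0.5206 0.2313] pinch [0.2443 0.5206 0.25  ] lean 0.0 yaw 57.0 F [-0.5 -0.5  0.4] w 0.0852 
q [ 0.93  0.18  1.61  0.    1.35 -0.21]
target tcp [0.4661 0.2241 0.0986] d [3.318, -4.354, 8.169] r [-15.59, -5.79, 4.91]
```

```bash
python3 - <<'E'
from go import *
rel((.4932,.264,.032),55.6,35,.15); 
E
```

```text
target tcp [0.4507 0.2019 0.1396] d [2.294, -5.021, 8.055] r [-15.61, -5.79, 4.92]
```

```bash
python3 -m handwheel '[[[2.29,-5.02,8.05],[-15.61,-5.79,4.92],1],[[2.29,-5.02,8.05],[-15.61,-5.79,4.92],1],[[2.29,-5.02,8.05],[-15.61,-5.79,4.92],1],[[2.29,-5.02,8.05],[-15.61,-5.79,4.92],1],[[2.29,-5.02,8.05],[-15.61,-5.79,4.92],1],[[2.29,-5.02,8.05],[-15.61,-5.79,4.92],1],[[2.29,-5.02,8.05],[-15.61,-5.79,4.92],1],[[2.29,-5.02,8.05],[-15.61,-5.79,4.92],1],[[2.29,-5.02,8.05],[-15.61,-5.79,4.92],1],[[2.29,-5.02,8.05],[-15.61,-5.79,4.92],1]]' 30
python3 - <<'E'
from go import *
where(); rel((.4932,.264,.032),55.6,35,.10)
E
```

```text
clock: 1.7
tcp_pos: [0.436, 0.2254, 0.1452]
ee_rot: [-0.114, 0.527, 0.272, 0.797]
force: [-0.0, 0.6, 0.3]
grip_width: 0.0857
t 1.7 tcp [0.436  0.2254 0.1452] pinch [0.4305 0.2196 0.1621] lean 25.5 yaw 46.6 F [-0.   0.6  0.3] w 0.0857 
q [ 0.02 -0.17  2.22  0.43  0.82 -2.37]
target tcp [0.4669 0.2255 0.0986] d [1.28, -0.547, 0.114] r [-4.37, -1.77, 1.14]
```

```bash
python3 -m handwheel '[[[0,0,0],[8,0,0],1],[[0,0,0],[16,0,0],1],[[0,0,0],[24,0,0],1],[[0,0,0],[24,0,0],1],[[0,0,0],[24,0,0],1],[[0,0,0],[24,0,0],1],[[0,0,0],[24,0,0],1],[[0,0,0],[24,0,0],1],[[0,0,0],[24,0,0],1],[[0,0,0],[24,0,0],1]]' 
python3 - <<'E'
from go import *
where(); rel((.4932,.264,.032),55.6,35,.10)
E
```

```text
clock: 2.7
tcp_pos: [0.4355, 0.2264, 0.1451]
ee_rot: [0.462, 0.571, -0.164, 0.658]
force: [-0.2, -0.6, -0.3]
grip_width: 0.0852
t 2.7 tcp [0.4355 0.2264 0.1451] pinch [0.43   0.2205 0.162 ] lean 25.4 yaw 46.6 F [-0.2 -0.6 -0.3] w 0.0852 
q [ 0.03 -0.17  2.22  0.43  0.82 -0.86]
target tcp [0.4669 0.2255 0.0986] d [1.275, 0.081, 0.58] r [14.28, 2.18, 0.56]
```

```bash
python3 -m handwheel '[[[1.28,0.08,0.58],[14.28,2.18,0.56],1],[[1.28,0.08,0.58],[14.28,2.18,0.56],1],[[1.28,0.08,0.58],[14.28,2.18,0.56],1],[[1.28,0.08,0.58],[14.28,2.18,0.56],1],[[1.28,0.08,0.58],[14.28,2.18,0.56],1],[[1.28,0.08,0.58],[14.28,2.18,0.56],1],[[1.28,0.08,0.58],[14.28,2.18,0.56],1],[[1.28,0.08,0.58],[14.28,2.18,0.56],1],[[1.28,0.08,0.58],[14.28,2.18,0.56],1],[[1.28,0.08,0.58],[14.28,2.18,0.56],1]]' 
python3 - <<'E'
from go import *
where(); rel((.4932,.264,.032),55.6,35,0)
E
```

```text
clock: 3.7
tcp_pos: [0.4668, 0.2254, 0.0982]
ee_rot: [0.784, 0.415, -0.408, 0.217]
force: [-0.1, -0.1, -0.6]
grip_width: 0.0853
t 3.7 tcp [0.4668 0.2254 0.0982] pinch [0.4608 0.2166 0.1135] lean 34.9 yaw 55.7 F [-0.1 -0.1 -0.6] w 0.0853 
q [-0.12  0.02  2.24  0.83  0.76 -0.11]
target tcp [0.4993 0.2729 0.0167] d [2.493, 0.002, -0.01] r [0.06, 0.01, 0.01]
```

```bash
python3 -m handwheel '[[[1,0,0],[0,0,0],1],[[1.8,0,0],[0,0,0],1],[[2.3,0,0],[0,0,0],1],[[2.49,0,0],[0,0,0],1],[[2.49,0,0],[0,0,0],1]]' 
python3 - <<'E'
from go import *
where()
s=Cam("side");t=Cam("top"); s.crop("s5.png",200,110,100,90,6);t.crop("t5.png",110,170,120,100,6)
E
```

```text
clock: 4.2
tcp_pos: [0.4986, 0.2732, 0.0159]
ee_rot: [0.783, 0.416, -0.408, 0.218]
force: [0.2, -0.2, 0.1]
grip_width: 0.0851
t 4.2 tcp [0.4986 0.2732 0.0159] pinch [0.4926 0.2643 0.0313] lean 34.9 yaw 55.9 F [ 0.2 -0.2  0.1] w 0.0851 
q [ 0.01  0.32  2.14  1.05  0.57 -0.28]
```

View pics/s5.png

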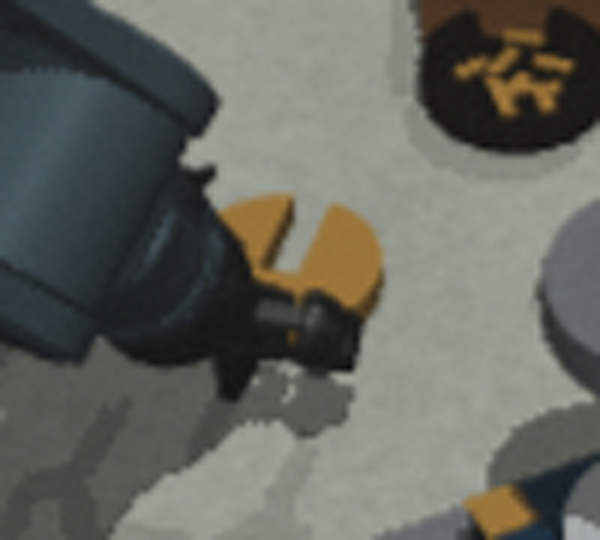

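View pics/t5.png

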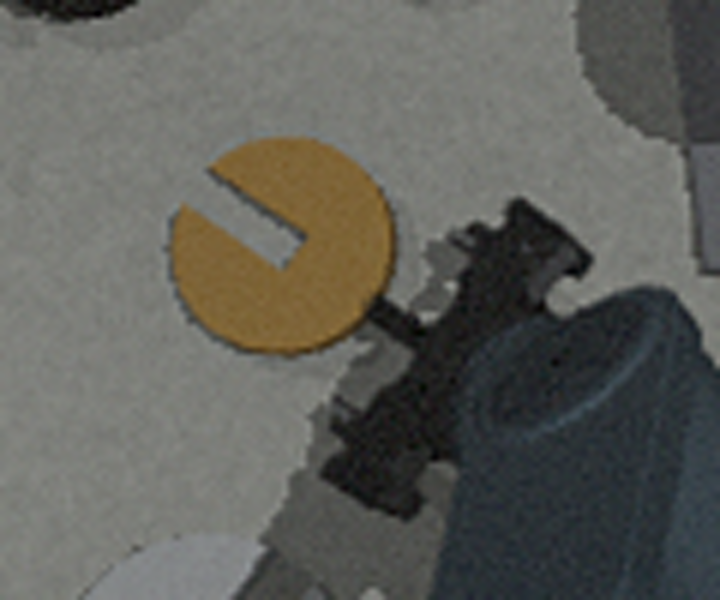

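Top view: the gripper straddles the black grip (crop 405,325) centrally and the disc at (285,245) is undisturbed. Closing.

```bash
python3 -m handwheel '[[[0,0,0],[0,0,0],0.5],[[0,0,0],[0,0,0],0.3],[[0,0,0],[0,0,0],0],[[0,0,0],[0,0,0],0],[[0,0,0],[0,0,0],0],[[0,0,0],[0,0,0],0],[[0,0,0],[0,0,0],0],[[0,0,0],[0,0,0],0]]' 80
python3 - <<'E'
from go import *
where()
# lift straight up 0.10: express
st=manip.state(); R0=R.from_quat(st["ee_rot"]).as_matrix(); print(R0.T@[0,0,.10]/.04)
E
```

```text
clock: 5.1
tcp_pos: [0.4992, 0.2728, 0.0169]
ee_rot: [0.784, 0.415, -0.408, 0.218]
force: [-2.9, -3.7, 5.9]
grip_width: 0.0107
t 5.1 tcp [0.4992 0.2728 0.0169] pinch [0.4931 0.2639 0.0323] lean 35.0 yaw 55.7 F [-2.9 -3.7  5.9] w 0.0107 
q [ 0.01  0.32  2.14  1.05  0.57 -0.28]
[-2.04854846  0.0062049  -1.43297269]
```

```bash
python3 -m handwheel '[[[-0.2,0,-0.14],[0,0,0],0],[[-0.6,0,-0.42],[0,0,0],0],[[-1.2,0,-0.84],[0,0,0],0],[[-1.8,0,-1.26],[0,0,0],0],[[-2.05,0,-1.43],[0,0,0],0],[[-2.05,0,-1.43],[0,0,0],0]]' 110
python3 - <<'E'
from go import *
where()
s=Cam("side");t=Cam("top"); s.crop("s6.png",200,80,120,110,6);t.crop("t6.png",110,170,120,100,6)
st=manip.state();R0=R.from_quat(st["ee_rot"]).as_matrix()
g=st["tcp_pos"]-R0[:,0]*manip.pinch_z
y=np.radians(55.6); u=np.array([np.cos(y),np.sin(y),0])
print("expected slot end px", t.proj(g+u*.066+[0,0,-.016]),s.proj(g+u*.066+[0,0,-.016]),"mouth",t.proj(g+u*.123+[0,0,-.016]),s.proj(g+u*.123+[0,0,-.016]))
E
```

```text
clock: 5.7
tcp_pos: [0.4996, 0.2728, 0.1182]
ee_rot: [0.784, 0.415, -0.407, 0.218]
force: [0.8, -0.7, -2.8]
grip_width: 0.0107
t 5.7 tcp [0.4996 0.2728 0.1182] pinch [0.4935 0.264  0.1335] lean 35.0 yaw 55.5 F [ 0.8 -0.7 -2.8] w 0.0107 
q [0.01 0.07 2.13 0.79 0.73 0.06]
expected slot end px [150.49074386 206.21604947] [243.95248325 129.70428102] mouth [132.59804628 194.00633811] [250.07051459 117.54038305]
```

View pics/s6.png

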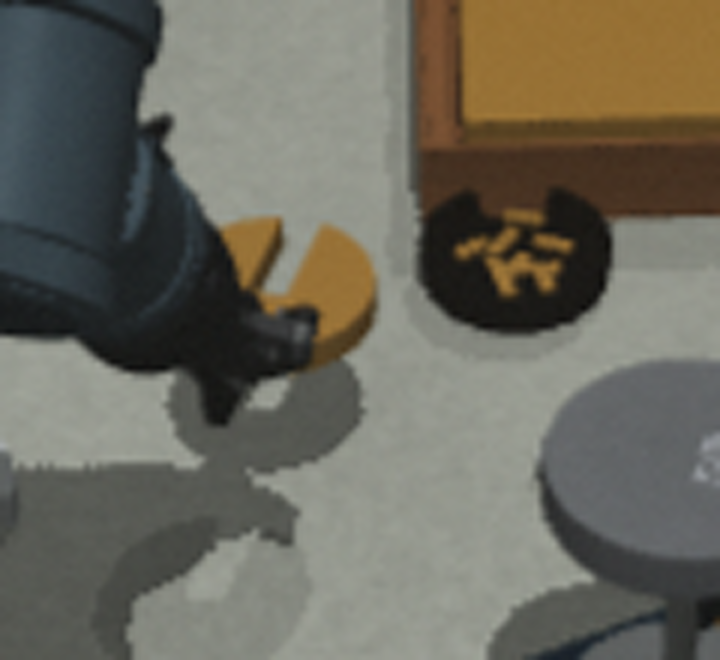

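View pics/t6.png

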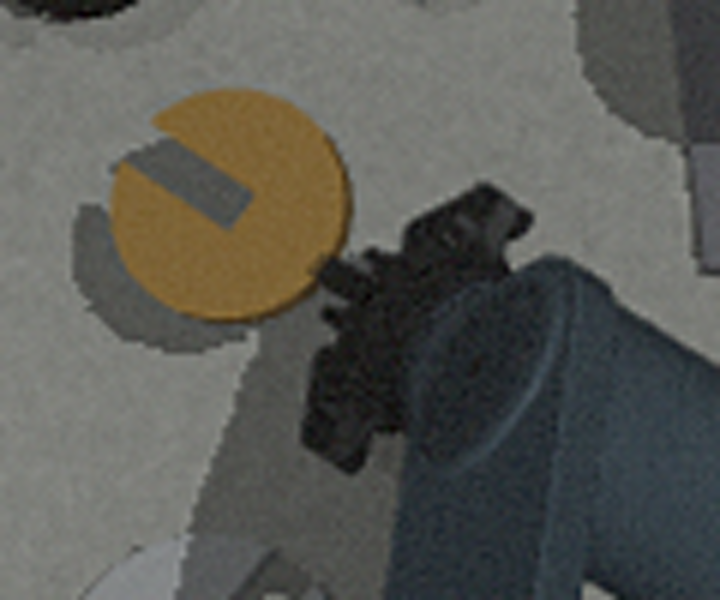

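```bash
cat >> go.py <<'E'
STEM=np.array([.6335,.0367])
def relc(c,yaw,zu,lean=35):
    u=np.array([np.cos(np.radians(yaw)),np.sin(np.radians(yaw))]); g=np.array(c)-.074*u
    rel((g[0],g[1],zu+.0323),yaw,lean)
E
python3 - <<'E'
from go import *
relc((.53,.04),58,.102)
E
```

```text
target tcp [ 0.4965 -0.0137  0.119 ] d [-3.469, 3.982, 4.837] r [-0.33, 0.02, -0.25]
```

```bash
python3 -m handwheel '[[[-0.2,0.23,0.28],[0,0,0],0],[[-0.6,0.69,0.84],[-0.1,0,-0.1],0],[[-1.04,1.19,1.45],[-0.1,0,-0.1],0],[[-1.48,1.7,2.06],[-0.2,0,-0.1],0],[[-1.92,2.2,2.68],[-0.2,0,-0.2],0],[[-2.36,2.71,3.29],[-0.3,0,-0.2],0],[[-2.8,3.21,3.9],[-0.3,0,-0.25],0],[[-3.16,3.63,4.4],[-0.33,0,-0.25],0],[[-3.4,3.9,4.74],[-0.33,0,-0.25],0],[[-3.47,3.98,4.84],[-0.33,0,-0.25],0]]'
python3 - <<'E'
from go import *
where(); u=np.array([.5,.866])
relc(STEM-.14*u,60,.100)
E
```

```text
clock: 6.8
tcp_pos: [0.4969, -0.0157, 0.1184]
ee_rot: [0.776, 0.429, -0.405, 0.223]
force: [0.3, 0.7, -3.2]
grip_width: 0.0103
t 6.8 tcp [ 0.4969 -0.0157  0.1184] pinch [ 0.4912 -0.0247  0.1338] lean 34.9 yaw 57.8 F [ 0.3  0.7 -3.2] w 0.0103 
q [-0.68  0.11  2.08  0.68  1.13 -0.47]
target tcp [ 0.5319 -0.1393  0.117 ] d [-1.202, 2.387, 1.783] r [-0.36, 0.02, -0.25]
```

```bash
python3 -m handwheel '[[[-0.1,0.2,0.15],[0,0,0],0],[[-0.35,0.7,0.52],[-0.1,0,-0.1],0],[[-0.65,1.3,0.97],[-0.2,0,-0.1],0],[[-0.95,1.9,1.42],[-0.36,0,-0.25],0],[[-1.15,2.28,1.7],[-0.36,0,-0.25],0],[[-1.2,2.39,1.78],[-0.36,0,-0.25],0],[[-1.2,2.39,1.78],[-0.36,0,-0.25],0]]'
python3 - <<'E'
from go import *
where(); u=np.array([.5,.866])
relc(STEM-.08*u,60,.084)
s=Cam("side");t=Cam("top"); s.crop("s7.png",220,130,130,110,6);t.crop("t7.png",210,80,160,140,5)
st=manip.state();R0=R.from_quat(st["ee_rot"]).as_matrix()
g=st["tcp_pos"]-R0[:,0]*manip.pinch_z
u=np.array([.5,.866,0])
for k in (.066,.123):
  print("slot end/mouth exp", (t.proj(g+u*k+[0,0,-.016])-[210,80])*5,(s.proj(g+u*k+[0,0,-.016])-[220,130])*6)
E
```

```text
clock: 7.5
tcp_pos: [0.5326, -0.1368, 0.1177]
ee_rot: [0.767, 0.445, -0.4, 0.232]
force: [1.0, 0.4, -4.3]
grip_width: 0.0102
t 7.5 tcp [ 0.5326 -0.1368  0.1177] pinch [ 0.5272 -0.1461  0.1331] lean 35.0 yaw 60.2 F [ 1.   0.4 -4.3] w 0.0102 
q [-0.81  0.31  1.84  0.61  1.26 -0.57]
target tcp [ 0.5619 -0.0874  0.101 ] d [1.166, 0.021, -0.937] r [0.03, 0.01, 0.02]
slot end/mouth exp [497.52977662 565.13581026] [498.76308395 598.24408272]
slot end/mouth exp [400.25568426 511.5490327 ] [522.18230366 492.92392809]
```

View pics/s7.png

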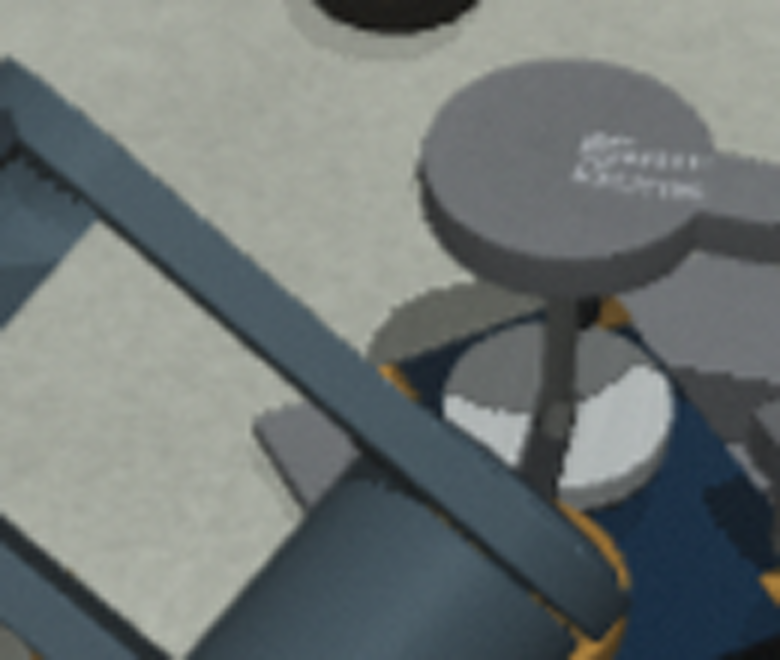

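View pics/t7.png

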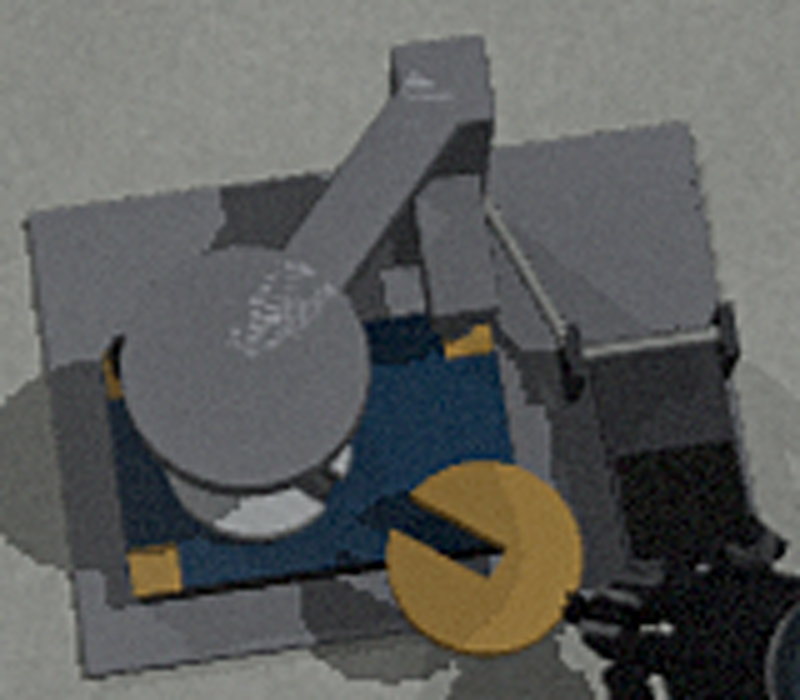

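```bash
python3 -m handwheel '[[[0.1,0,-0.1],[0,0,0],0],[[0.4,0.01,-0.35],[0,0,0],0],[[0.75,0.02,-0.65],[0,0,0],0],[[1.05,0.02,-0.85],[0,0,0],0],[[1.17,0.02,-0.94],[0,0,0],0],[[1.17,0.02,-0.94],[0,0,0],0]]'
python3 - <<'E'
from go import *
where(); u=np.array([.5,.866])
relc(STEM-.08*u,60,.084); relc(STEM-.03*u,60,.084);relc(STEM,60,.084)
s=Cam("side");t=Cam("top"); s.crop("s8.png",220,130,130,110,6);t.crop("t8.png",210,80,160,140,5)
st=manip.state();R0=R.from_quat(st["ee_rot"]).as_matrix()
g=st["tcp_pos"]-R0[:,0]*manip.pinch_z
u=np.array([.5,.866,0])
for k in (.066,.123):
  print("slot end/mouth exp", (t.proj(g+u*k+[0,0,-.016])-[210,80])*5,(s.proj(g+u*k+[0,0,-.016])-[220,130])*6)
E
```

```text
clock: 8.2
tcp_pos: [0.5618, -0.0858, 0.1011]
ee_rot: [0.767, 0.445, -0.4, 0.232]
force: [-0.4, -0.6, -3.6]
grip_width: 0.0104
t 8.2 tcp [ 0.5618 -0.0858  0.1011] pinch [ 0.5565 -0.0951  0.1164] lean 35.0 yaw 60.3 F [-0.4 -0.6 -3.6] w 0.0104 
q [-0.7   0.34  1.84  0.66  1.18 -0.51]
target tcp [ 0.5619 -0.0874  0.101 ] d [-0.016, 0.021, 0.029] r [0.05, 0.01, 0.03]
target tcp [ 0.5869 -0.0441  0.101 ] d [0.7, 0.027, -0.996] r [0.05, 0.01, 0.03]
target tcp [ 0.6019 -0.0181  0.101 ] d [1.13, 0.031, -1.611] r [0.05, 0.01, 0.03]
slot end/mouth exp [402.3863985  515.71186872] [525.93228382 520.1930042 ]
slot end/mouth exp [306.98920179 463.14753328] [547.77556143 420.75852107]
```

View pics/s8.png

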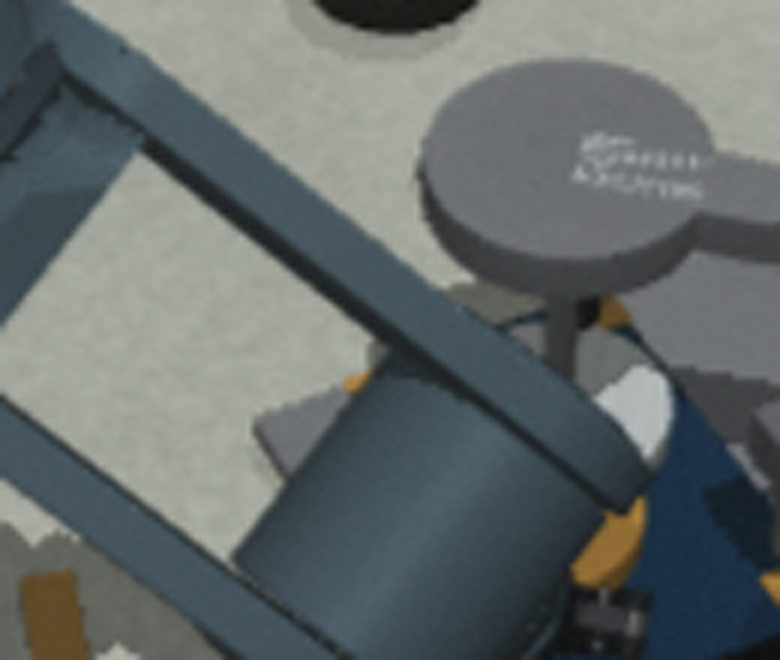

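View pics/t8.png

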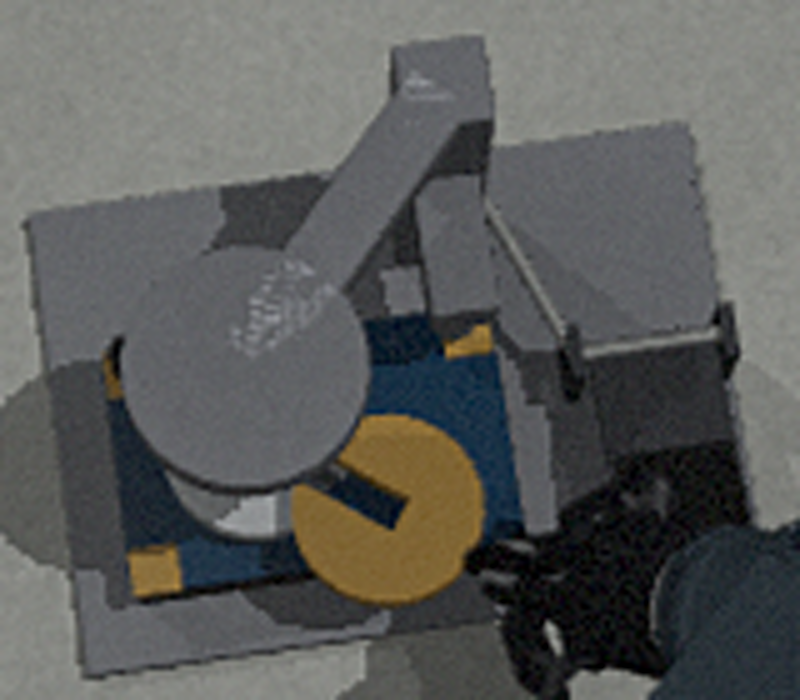

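```bash
python3 -m handwheel '[[[0.1,0.01,-0.14],[0.05,0,0.03],0],[[0.25,0.01,-0.36],[0.05,0,0.03],0],[[0.45,0.01,-0.64],[0.05,0,0.03],0],[[0.62,0.01,-0.88],[0.05,0,0.03],0],[[0.7,0.01,-1.0],[0.05,0,0.03],0],[[0.7,0.01,-1.0],[0.05,0,0.03],0]]'
python3 - <<'E'
from go import *
where(); relc(STEM-.004*np.array([.5,.866]),60,.083)
print(manip.state()["moment"].round(2))
E
```

```text
clock: 8.9
tcp_pos: [0.5868, -0.0441, 0.1016]
ee_rot: [0.768, 0.443, -0.4, 0.231]
force: [-0.4, -0.3, -3.0]
grip_width: 0.0105
t 8.9 tcp [ 0.5868 -0.0441  0.1016] pinch [ 0.5814 -0.0534  0.1169] lean 34.9 yaw 59.9 F [-0.4 -0.3 -3. ] w 0.0105 
q [-0.61  0.34  1.83  0.68  1.13 -0.44]
target tcp [ 0.5999 -0.0216  0.1   ] d [0.406, 0.002, -0.511] r [-0.0, 0.01, -0.01]
[-0.67  0.41 -0.01]
```

No side force: the slot has passed the stem freely (mouth is ~20 mm past it). Continuing.

```bash
python3 -m handwheel '[[[0.08,0,-0.11],[0,0,0],0],[[0.18,0,-0.26],[0,0,0],0],[[0.29,0,-0.41],[0,0,0],0],[[0.37,0,-0.53],[0,0,0],0],[[0.37,0,-0.53],[0,0,0],0]]'
python3 - <<'E'
from go import *
where(); relc(STEM,60,.083)
print(manip.state()["moment"].round(2))
s=Cam("side");t=Cam("top"); s.crop("s9.png",260,130,130,110,6);t.crop("t9.png",210,80,160,140,5)
E
```

```text
clock: 9.4
tcp_pos: [0.5998, -0.0222, 0.1016]
ee_rot: [0.768, 0.443, -0.4, 0.231]
force: [-0.1, -0.3, -4.2]
grip_width: 0.0103
t 9.4 tcp [ 0.5998 -0.0222  0.1016] pinch [ 0.5944 -0.0315  0.117 ] lean 35.0 yaw 59.9 F [-0.1 -0.3 -4.2] w 0.0103 
q [-0.56  0.35  1.82  0.69  1.11 -0.4 ]
target tcp [ 0.6019 -0.0181  0.1   ] d [0.1, -0.006, -0.07] r [-0.01, 0.01, -0.01]
[-0.76  0.44  0.02]
```

View pics/s9.png

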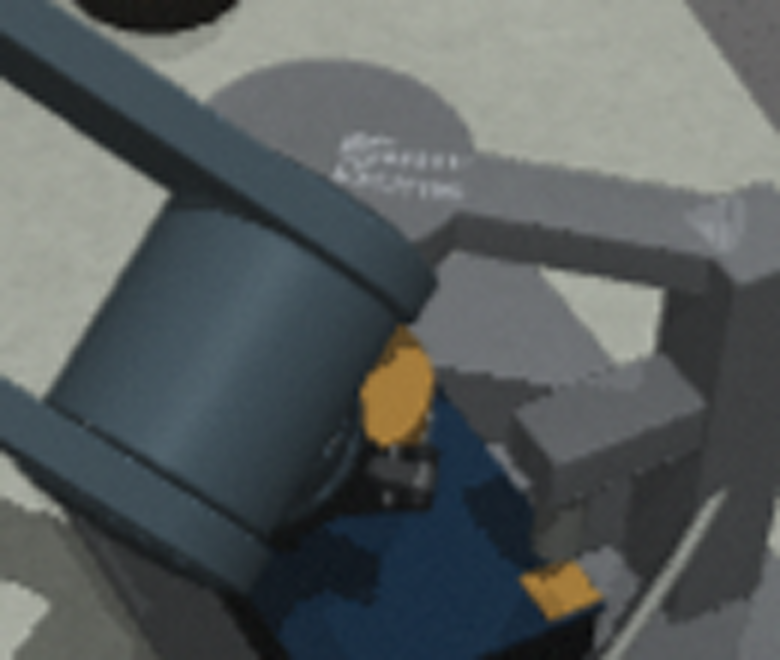

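View pics/t9.png

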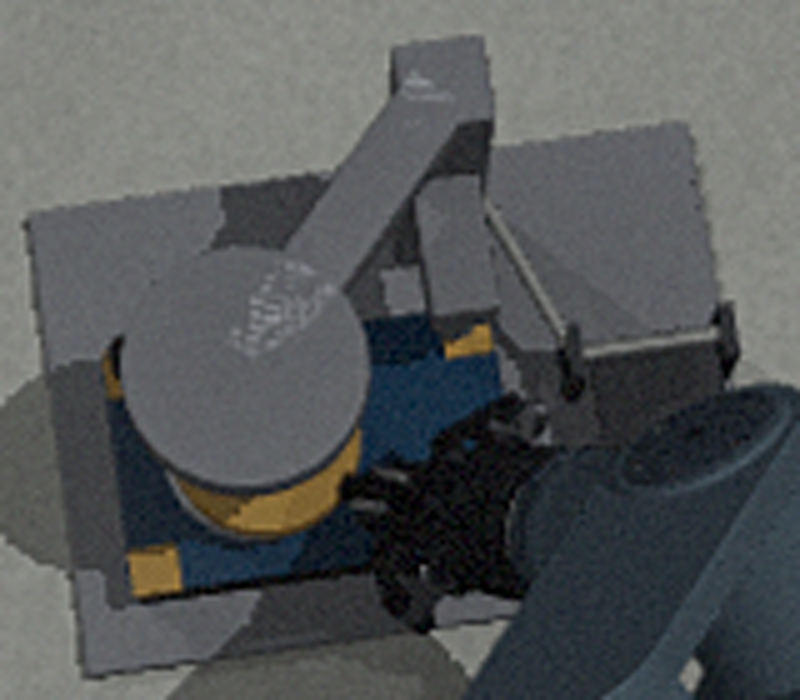

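```bash
python3 -m handwheel '[[[0.02,0,-0.03],[0,0,0],0],[[0.04,0,-0.06],[0,0,0],0],[[0.057,0,-0.082],[0,0,0],0],[[0.057,0,-0.082],[0,0,0],0]]'
python3 -c "
from go import *
where();relc(STEM,60,.083)"
python3 -m handwheel '[[[0.014,0,-0.02],[0,0,0],0],[[0.014,0,-0.02],[0,0,0],0]]'
python3 -c "
from go import *
where();relc(STEM,60,.083)"
python3 -m handwheel '[[[0.014,0,-0.02],[0,0,0],0],[[0.014,0,-0.02],[0,0,0],0]]'
python3 -c "
from go import *
where();relc(STEM,60,.083)"
```

```text
clock: 9.9
tcp_pos: [0.6016, -0.0195, 0.1016]
ee_rot: [0.769, 0.442, -0.4, 0.231]
force: [0.2, 0.5, -3.4]
grip_width: 0.0106
t 9.9 tcp [ 0.6016 -0.0195  0.1016] pinch [ 0.5962 -0.0288  0.117 ] lean 34.9 yaw 59.8 F [ 0.2  0.5 -3.4] w 0.0106 
q [-0.55  0.35  1.82  0.7   1.1  -0.4 ]
target tcp [ 0.6019 -0.0181  0.1   ] d [0.053, -0.013, -0.004] r [-0.02, 0.01, -0.02]
clock: 10.1
tcp_pos: [0.6021, -0.0187, 0.1016]
ee_rot: [0.769, 0.442, -0.4, 0.231]
force: [0.6, -0.5, -2.6]
grip_width: 0.0105
t 10.1 tcp [ 0.6021 -0.0187  0.1016] pinch [ 0.5967 -0.028   0.117 ] lean 34.9 yaw 59.8 F [ 0.6 -0.5 -2.6] w 0.0105 
q [-0.55  0.35  1.82  0.7   1.1  -0.39]
target tcp [ 0.6019 -0.0181  0.1   ] d [0.04, -0.013, 0.015] r [-0.02, 0.01, -0.02]
clock: 10.3
tcp_pos: [0.6026, -0.0178, 0.1016]
ee_rot: [0.769, 0.442, -0.4, 0.231]
force: [-0.3, -0.2, -2.8]
grip_width: 0.0102
t 10.3 tcp [ 0.6026 -0.0178  0.1016] pinch [ 0.5972 -0.0271  0.117 ] lean 34.9 yaw 59.8 F [-0.3 -0.2 -2.8] w 0.0102 
q [-0.55  0.35  1.82  0.7   1.1  -0.39]
target tcp [ 0.6019 -0.0181  0.1   ] d [0.025, -0.012, 0.036] r [-0.02, 0.01, -0.02]
```

Nominally centred; keep creeping to find the slot end.

```bash
for i in 1 ; do python3 -m handwheel '[[[0.014,0,-0.02],[0,0,0],0],[[0.014,0,-0.02],[0,0,0],0]]' | grep -E "tcp|force"; done
python3 -m handwheel '[[[0.014,0,-0.02],[0,0,0],0],[[0.014,0,-0.02],[0,0,0],0]]' | grep -E "tcp|force"
python3 -m handwheel '[[[0.014,0,-0.02],[0,0,0],0],[[0.014,0,-0.02],[0,0,0],0]]' | grep -E "tcp|force"
```

```text
tcp_pos: [0.6031, -0.0169, 0.1016]
force: [-0.7, 0.1, -3.6]
tcp_pos: [0.6035, -0.0165, 0.1016]
force: [-1.8, -1.4, -2.6]
tcp_pos: [0.6037, -0.0164, 0.1016]
force: [-6.8, -6.8, -0.2]
```

```bash
python3 -m handwheel '[[[-0.024,0,0.034],[0,0,0],0],[[0.017,0,0.063],[0,0,0],0],[[0.058,0,0.092],[0,0,0],0],[[0.079,0,0.106],[0,0,0],0],[[0.079,0,0.106],[0,0,0],0]]' | grep -E "tcp|force"
python3 -m handwheel '[[[0.02,0,0.014],[0,0,0],0],[[0.02,0,0.014],[0,0,0],0]]' | grep -E "tcp|force"
```

```text
tcp_pos: [0.6031, -0.0165, 0.0963]
force: [0.4, -0.4, -4.4]
tcp_pos: [0.6032, -0.0167, 0.0955]
force: [-0.3, -0.4, -3.6]
```

```bash
python3 -m handwheel '[[[0.01,0,0.007],[0,0,0],0],[[0.01,0,0.007],[0,0,0],0]]' | grep -E "tcp|force"
python3 -c "
from go import *
where()"
```

```text
tcp_pos: [0.6033, -0.0167, 0.0953]
force: [-0.5, 0.3, -2.7]
t 11.8 tcp [ 0.6033 -0.0167  0.0953] pinch [ 0.5979 -0.026   0.1106] lean 35.0 yaw 59.8 F [-0.5  0.3 -2.7] w 0.0106 
q [-0.55  0.36  1.82  0.7   1.09 -0.4 ]
```

```bash
python3 -m handwheel '[[[0.01,0,0.007],[0,0,0],0],[[0.01,0,0.007],[0,0,0],0]]' | grep -E "tcp|force"
python3 -m handwheel '[[[0.01,0,0.007],[0,0,0],0],[[0.01,0,0.007],[0,0,0],0]]' | grep -E "tcp|force"
python3 -c "
from go import *
where();print(manip.state()['moment'].round(2))"
```

```text
tcp_pos: [0.6033, -0.0168, 0.095]
force: [-0.9, -0.8, 0.6]
tcp_pos: [0.6034, -0.0168, 0.095]
force: [-3.8, -0.0, 5.2]
t 12.2 tcp [ 0.6034 -0.0168  0.095 ] pinch [ 0.598  -0.0261  0.1103] lean 35.0 yaw 59.8 F [-3.8 -0.   5.2] w 0.0104 
q [-0.55  0.37  1.82  0.7   1.09 -0.4 ]
[0.04 0.52 0.37]
```

```bash
python3 -m handwheel '[[[-0.005,0,-0.003],[0,0,0],0],[[-0.005,0,-0.003],[0,0,0],0],[[-0.005,0,-0.003],[0,0,0],0]]' 20 | grep -E "tcp|force|grip"
python3 -m handwheel '[[[0,0,0],[0,0,0],0.18],[[0,0,0],[0,0,0],0.22],[[0,0,0],[0,0,0],0.3],[[0,0,0],[0,0,0],0.4],[[0,0,0],[0,0,0],0.4],[[0,0,0],[0,0,0],0.4]]' | grep -E "tcp|force|grip"
```

```text
tcp_pos: [0.6035, -0.0168, 0.095]
force: [-3.5, -0.9, 5.8]
grip_width: 0.01
tcp_pos: [0.6032, -0.0168, 0.0944]
force: [0.8, 0.4, -0.5]
grip_width: 0.0339
```

```bash
python3 -m handwheel '[[[-0.2,0,0],[0,0,0],0.4],[[-0.6,0,0],[0,0,0],0.4],[[-1.2,0,0],[0,0,0],0.4],[[-2,0,0],[0,0,0],0.4],[[-2.8,0,0],[0,0,0],0.4],[[-3.6,0,0],[0,0,0],0.4],[[-3.8,0,0],[0,0,0],0.4]]' | grep -E "clock|tcp|force|grip"
python3 -c "
from go import *
s=Cam('side');t=Cam('top'); s.crop('s10.png',240,120,130,110,6);t.crop('t10.png',210,80,160,140,5)"
```

```text
clock: 13.8
tcp_pos: [0.5602, -0.0952, 0.2232]
force: [-0.1, 0.1, -1.4]
grip_width: 0.0341
```

View pics/s10.png

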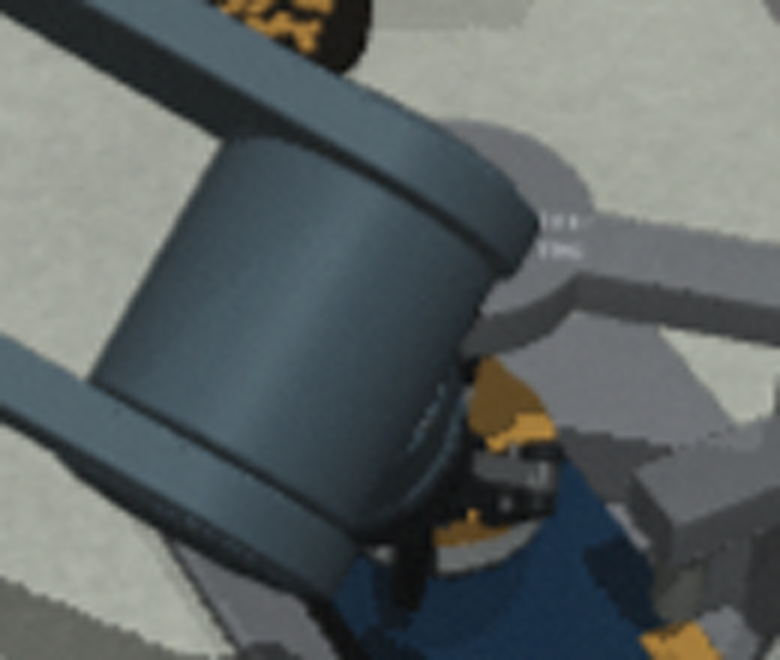

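View pics/t10.png

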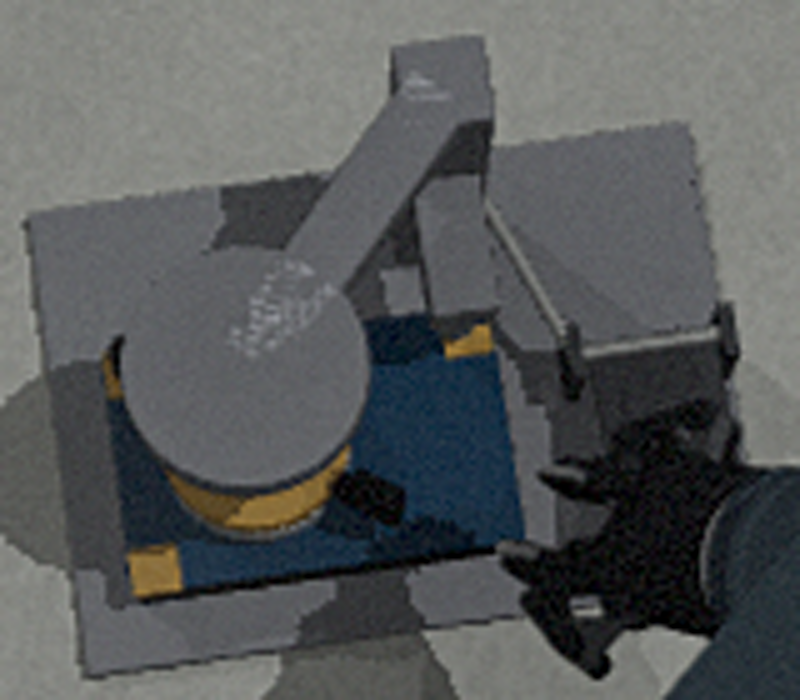

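```bash
cat > m4.py <<'E'
from go import *
s=Cam("side");t=Cam("top")
T=lambda q:np.array(q)/5+[210,80]
S=lambda q:np.array(q)/6+[300,210]
c=[];
for a,b in zip([(612,455),(735,443),(757,550),(632,558)],[(235,268),(310,380),(182,425),(92,312)]):
    p,e=tri(t,T(a),s,S(b)); c.append(p); print(p.round(4),round(e,4))
# check: hinge-left bracket order
c=np.array(c); print(c.mean(0)); 
a=.1349; u=(c.mean(0)[:2]-STEM); print("press frame",np.cos(a)*u[0]+np.sin(a)*u[1],-np.sin(a)*u[0]+np.cos(a)*u[1])
where()
E
python3 m4.py
```

```text
[ 0.6293 -0.1525  0.0688] 0.0001
[ 0.6332 -0.2171  0.0764] 0.0005
[ 0.5744 -0.2255  0.0852] 0.0021
[ 0.5677 -0.1601  0.0785] 0.0066
[ 0.60111329 -0.18882709  0.07725401]
press frame -0.062423880353437586 -0.21912239693908125
t 14.0 tcp [ 0.559  -0.0917  0.2183] pinch [ 0.5536 -0.1009  0.2336] lean 34.9 yaw 59.9 F [ 0.1 -0.5 -0.3] w 0.0345 
q [-0.71  0.16  1.79  0.61  1.37 -0.37]
```

```bash
python3 -c "
from go import *
p=manip.pinch_z
rel((.601,-.189,.14+p),60,0)"
```

```text
target tcp [ 0.601 -0.189  0.14 ] d [0.7, 2.13, 2.414] r [-0.03, -6.99, -0.0]
```

```bash
python3 -m handwheel '[[[0,0.5,0.5],[0,0,0],0.2],[[0,1.2,1.2],[0,-1.5,0],0],[[0.3,1.8,1.9],[0,-3,0],0],[[0.7,2.13,2.41],[0,-4.5,0],0],[[0.7,2.13,2.41],[0,-6,0],0],[[0.7,2.13,2.41],[0,-7,0],0],[[0.7,2.13,2.41],[0,-7,0],0],[[0.7,2.13,2.41],[0,-7,0],0]]' 40| grep -E "clock|tcp|force|grip"
python3 -c "
from go import *
where()
s=Cam('side');t=Cam('top'); s.crop('s11.png',240,120,130,110,6);t.crop('t11.png',210,80,160,140,5)"
```

```text
clock: 14.8
tcp_pos: [0.6012, -0.1876, 0.1393]
force: [0.4, -0.7, 0.7]
grip_width: -0.0001
t 14.8 tcp [ 0.6012 -0.1876  0.1393] pinch [ 0.6012 -0.1877  0.158 ] lean 0.1 yaw 121.5 F [ 0.4 -0.7  0.7] w -0.0001 
q [-0.49  0.39  1.54  0.    1.22  0.03]
```

View pics/s11.png

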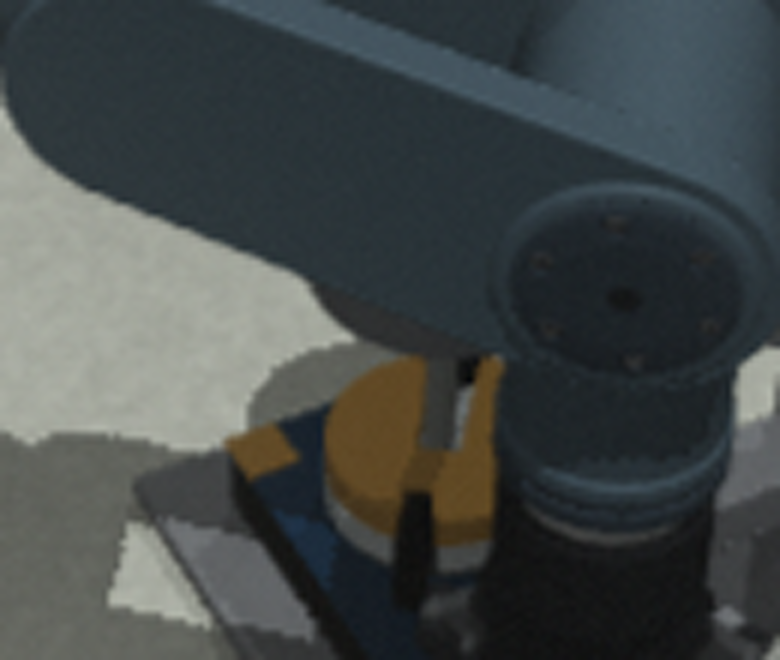

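View pics/t11.png

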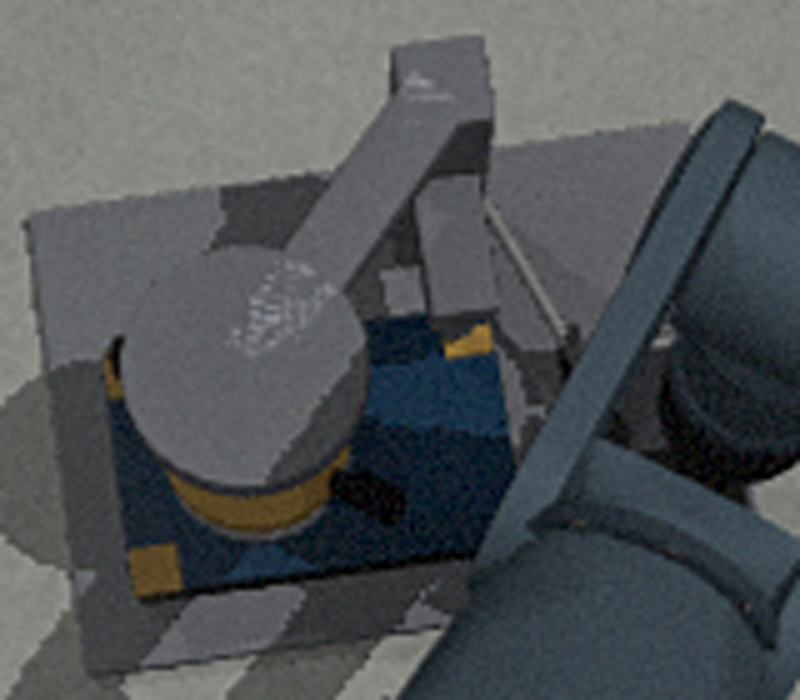

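Side view: gold disc flat and concentric on grey, the stem (435,440) at the slot's end. Now the pedal.

```bash
python3 -m handwheel '[[[0.4,0,0],[0,0,0],0],[[0.9,0,0],[0,0,0],0],[[1.3,0,0],[0,0,0],0],[[1.5,0,0],[0,0,0],0],[[1.6,0,0],[0,0,0],0],[[1.6,0,0],[0,0,0],0]]'| grep -E "clock|tcp|force"
python3 -m handwheel '[[[0.1,0,0],[0,0,0],0],[[0.2,0,0],[0,0,0],0],[[0.2,0,0],[0,0,0],0]]'| grep -E "clock|tcp|force"
```

```text
clock: 15.5
tcp_pos: [0.6013, -0.1896, 0.0765]
force: [-0.6, 1.1, 1.9]
clock: 15.8
tcp_pos: [0.6021, -0.1899, 0.0692]
force: [-0.8, -1.8, 4.8]
```

Contact at about z 0.076, as predicted. Push down.

```bash
python3 -m handwheel '[[[0.1,0,0],[0,0,0],0],[[0.25,0,0],[0,0,0],0],[[0.4,0,0],[0,0,0],0],[[0.5,0,0],[0,0,0],0],[[0.5,0,0],[0,0,0],0]]'| grep -E "clock|tcp|force"
python3 -m handwheel '[[[0.05,0,0],[0,0,0],0],[[0.1,0,0],[0,0,0],0],[[0.1,0,0],[0,0,0],0]]'| grep -E "clock|tcp|force"
```

```text
clock: 16.3
tcp_pos: [0.602, -0.1899, 0.0494]
force: [-3.5, -1.0, 9.6]
clock: 16.6
tcp_pos: [0.6023, -0.19, 0.0467]
force: [-4.2, 0.5, 14.0]
```

```bash
python3 -m handwheel '[[[0.03,0,0],[0,0,0],0],[[0.03,0,0],[0,0,0],0]]'| grep -E "clock|tcp|force"
python3 -m handwheel '[[[0.03,0,0],[0,0,0],0],[[0.03,0,0],[0,0,0],0]]'| grep -E "clock|tcp|force"
```

```text
clock: 16.8
tcp_pos: [0.6024, -0.1901, 0.0464]
force: [-7.0, 1.5, 19.4]
clock: 17.0
tcp_pos: [0.6025, -0.1901, 0.0461]
force: [-10.8, 1.8, 25.1]
```

```bash
python3 -m handwheel '[[[0.02,0,0],[0,0,0],0],[[0.02,0,0],[0,0,0],0],[[0.02,0,0],[0,0,0],0],[[0.02,0,0],[0,0,0],0],[[0.02,0,0],[0,0,0],0],[[0.02,0,0],[0,0,0],0],[[0.02,0,0],[0,0,0],0],[[0.02,0,0],[0,0,0],0],[[0.02,0,0],[0,0,0],0],[[0.02,0,0],[0,0,0],0]]'| grep -E "clock|tcp|force"
python3 -c "
from go import *
where()
s=Cam('side'); s.crop('s12.png',300,190,130,110,6)"
```

```text
clock: 18.0
tcp_pos: [0.6026, -0.1902, 0.0459]
force: [-12.9, 1.6, 29.3]
t 18.0 tcp [ 0.6026 -0.1902  0.0459] pinch [ 0.6025 -0.1901  0.0646] lean 0.2 yaw -57.1 F [-12.9   1.6  29.3] w 0.0001 
q [-0.49  0.52  1.58 -0.    1.05  0.03]
```

View pics/s12.png

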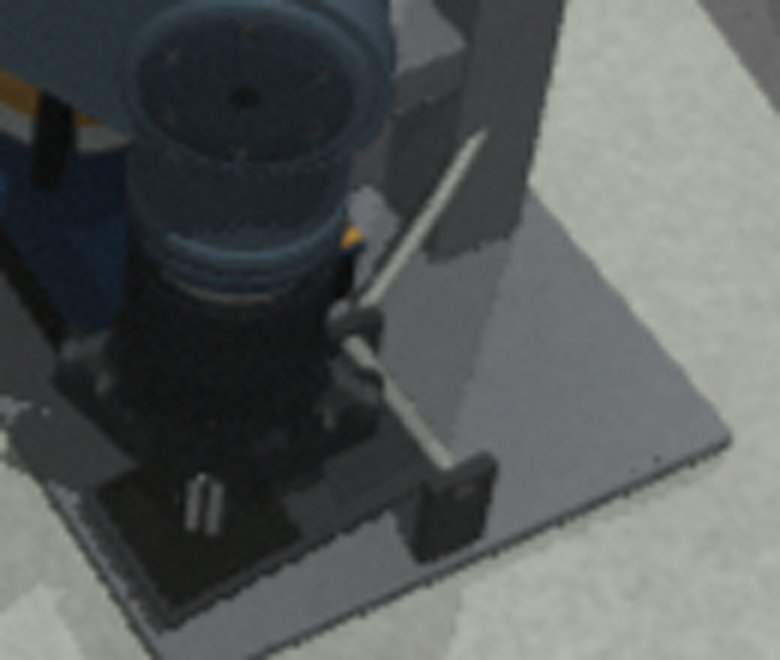

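Pedal is fully down (front edge at crop (165,620), close to the plate), with stiff resistance at 29 N. Release gently.

```bash
python3 -m handwheel '[[[-0.1,0,0],[0,0,0],0],[[-0.25,0,0],[0,0,0],0],[[-0.4,0,0],[0,0,0],0],[[-0.6,0,0],[0,0,0],0],[[-0.8,0,0],[0,0,0],0],[[-1,0,0],[0,0,0],0],[[-1.5,0,0],[0,0,0],0],[[-2.2,0,0],[0,0,0],0],[[-3,0,0],[0,0,0],0],[[-3.5,0,0],[0,0,0],0]]'| grep -E "clock|tcp|force"
python3 -c "
from go import *
where()
st=manip.state();R0=R.from_quat(st['ee_rot']).as_matrix()
print(R0.T@(np.array([.38,-.33,.32])-st['tcp_pos'])/.04)"
```

```text
clock: 19.05
tcp_pos: [0.6017, -0.1891, 0.1836]
force: [1.1, -0.3, 0.7]
t 19.05 tcp [ 0.6017 -0.1891  0.1836] pinch [ 0.6017 -0.1891  0.2023] lean 0.1 yaw -61.3 F [ 1.1 -0.3  0.7] w -0.0003 
q [-0.49  0.34  1.5  -0.    1.29  0.03]
[-3.40946506 -3.02310706  5.83028868]
```

```bash
python3 -m handwheel '[[[-1,0,0],[0,0,0],0],[[-2,-0.6,1.2],[0,0,0],0],[[-3,-1.8,3.2],[0,0,0],0],[[-3.4,-3,5],[0,0,0],0],[[-3.4,-3,5.4],[0,0,0],0],[[-3.4,-3,5.4],[0,0,0],0],[[-3.4,-3,5.4],[0,0,0],0],[[-3.4,-3,5.4],[0,0,0],0]]'| grep -E "clock|tcp|force"
python3 -c "
from go import *
where()
st=manip.state();R0=R.from_quat(st['ee_rot']).as_matrix()
print(R0.T@(np.array([.34,.25,.33])-st['tcp_pos'])/.04)
s=Cam('side');t=Cam('top'); s.crop('s13.png',240,120,200,190,3);t.crop('t13.png',0,0,560,420,1)"
```

```text
clock: 19.85
tcp_pos: [0.3875, -0.3169, 0.3185]
force: [0.5, 0.1, -0.7]
t 19.85 tcp [ 0.3875 -0.3169  0.3185] pinch [ 0.3875 -0.3169  0.3372] lean 0.1 yaw -85.7 F [ 0.5  0.1 -0.7] w -0.0002 
q [-0.92 -0.05  1.68 -0.    1.51 -0.39]
[ -0.31536258  -8.18408182 -11.63094354]
```

View pics/s13.png

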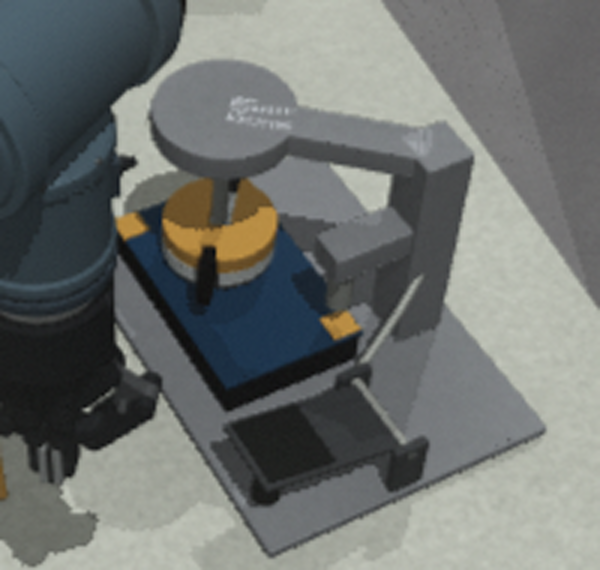

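View pics/t13.png

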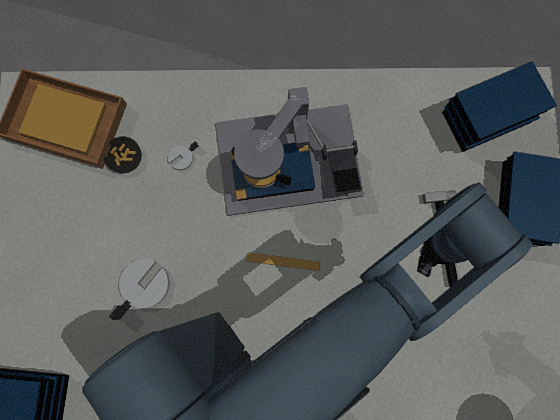

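```bash
python3 - <<'E'
from go import *
s=Cam("side"); s.crop("s14.png",285,165,60,65,10)
f=lambda p:((s.proj(p)-[285,165])*10).round()
u=np.array([.5,.866,0])
st=np.array([.6340,.0375,0])
print("centre .094",f(st+[0,0,.094]),"slot end",f(st-u*.008+[0,0,.094]),"mouth",f(st+u*.05+[0,0,.094]), "back rim",f(st-u*.05+[0,0,.094]))
hsv=cv2.cvtColor(s.f,cv2.COLOR_RGB2HSV); m=cv2.inRange(hsv,(10,110,40),(30,255,255))[165:230,285:345]
v=np.argwhere(m[:, :]>0); 
for y in range(10,45,4):
    x=np.where(m[y]>0)[0]; print(y*10,x.min()*10 if x.size else None,x.max()*10 if x.size else None)
for a in range(-180,180,60):
    d=np.array([np.cos(np.radians(a)),np.sin(np.radians(a)),0]); print(a,f(st+d*.05+[0,0,.094]),f(st+d*.05+[0,0,.078]))
E
```

```text
centre .094 [281. 281.] slot end [276. 303.] mouth [310. 147.] back rim [250. 421.]
100 None None
140 None None
180 140 400
220 110 440
260 0 460
300 0 470
340 100 460
380 120 440
420 170 390
-180 [100. 327.] [100. 369.]
-120 [250. 421.] [249. 463.]
-60 [433. 373.] [430. 415.]
0 [459. 235.] [456. 277.]
60 [310. 147.] [308. 189.]
120 [134. 191.] [133. 233.]
```

View pics/s14.png

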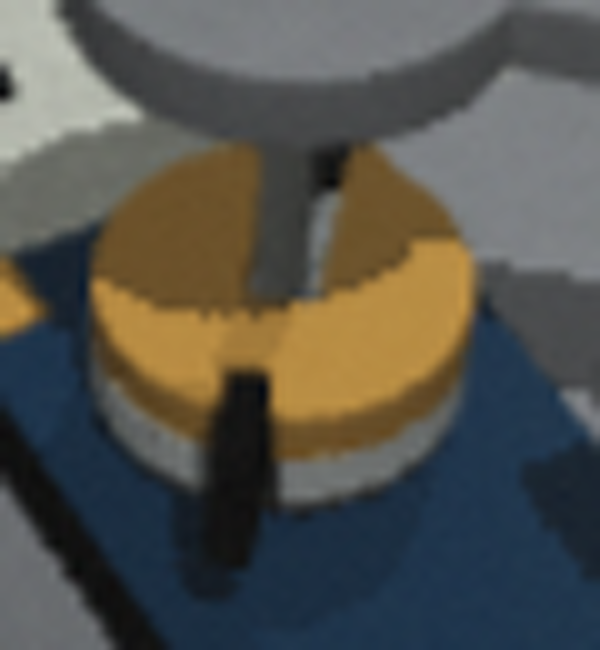

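Enlarged side view: the stem (280,290) stands at the slot's end. The gold and grey rims coincide (left about 90, right about 470), and the gold lies flat. The pedal is up and the arm is clear.

```bash
python3 -c "
from bench import workorder; print(workorder.job_done())"
```

```text
the job is handed in; nothing more can be done
None
```

I put the gold weight on the press stem, then pressed and released the pedal, and handed the job in at about 20 s of the 69 s allowed.

- **Gold weight:** I gripped it by its black grip with the tool leaning 35°. I slid it along its slot about 6 mm above the grey weight until the slot's end touched the stem (about 10 N). Then I backed off about 1 mm, lowered it onto the grey weight (about 5 N at contact) and let go. Its slot faces about +60°; the grey weight's slot faces about −120°.
- **Pedal:** Only after that I pressed it down to its stop, where it turned stiff and the force rose to 29 N. I held it there for about 1 s and let it come up slowly.
- **Last checks:** The side view shows the gold weight flat on the grey one with matching rims, the stem at the slot's end, and the pedal back up. The top view shows the dish and ruler where they were. The hammer was partly hidden under the arm in that picture, but I never touched it.
- **Where measurements differed:** The slot touched the stem about 1–1.5 mm beyond where the camera measurements put it, within the calibration error. The fingertips moved down about 30 mm during the press, against the 32 mm stated for the pad. I took the stiff stop and the picture as proof that the pedal was fully down.

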